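# Reset the ratchet of a tilting reading board to its lowest notch

### The job

The small reading board on its ratchet stand is set too steep: bring it down to its lowest notch. The pawl only lets it go up, so take the board by its red handle bar, raise it past the last notch until it meets the sprung end stop and the pawl is thrown clear, lower it gently until it lies flat, then raise it to the first notch and leave it resting there, let go. Feel for the stop without forcing it, never let the board drop, and leave the other things where they are.

Things in the scene. Friction and masses are not known exactly. Their poses are not given: they have to be found in the camera images.
- stand: Fixed stand of a small tilting reading board: dark wooden foot 110 x 215 mm, 20 mm high. Origin: centre of the foot's underside. Its x axis is parallel to the board's hinge, its y axis points level from the hinge to the handle side, z up. The ratchet is beside the hinge at the -x side.
- hinge (a point): Point on the board's hinge axis, mid-length, 68 mm above the worktop; the axis runs along the stand's x. Light wooden board 100 x 158 x 10 mm, in the plane of hinge and handle bar, its middle 93 mm from the hinge; board and handle weigh about 0.45 kg (some 2 N at the handle).
- handle (a point): Middle of the red round handle bar at the board's free end: 12 mm thick, 80 mm free length between two rods, parallel to the hinge, 42 mm open gap to the board. At board angle a it lies 220*cos(a) mm from the hinge along the stand's y and 220*sin(a) mm above it. Pinched from above, it turns in the fingers as the board swings.
- board (a joint): Board angle, rad: 0 = flat on its stand, grows as raised. The pawl holds it from below at four notches: 0.215, 0.406, 0.597, 0.78. Lifted, it clicks over them; the pawl drops in (0.1 s) once the board is 0.05 or more past a notch, and the board then rests back on that notch. It starts resting at the second or third.
- pawl (a point): Pivot of the pawl, a steel rocker with a brass ball on top. Past the last notch a brass lever on the hinge shaft throws it out just as the board meets the end buffer. Thrown, it stays out (ball leaning to the handle side; takes about 0.4 s) and the board can be lowered, or falls if let go, until lying flat sets the pawl again.
- buffer: Sprung end stop at the stand's +x side (origin = the stand's). The board angle where it is met is set by hand: anywhere from 1.02 to 1.37 rad, to be felt for. It resists with 3.3 N per mm at the handle; the pawl is thrown by 6 N there, 8 N is plenty, 20 N there (69 N at the buffer, nearer the hinge) is too much.
- masking_tape: Bystander: a roll of masking tape lying flat, 94 mm across, 25 mm high. Origin: centre of its underside. Loose; not to be moved.
- thread_spool: Bystander: a standing spool of dark thread, 31 mm across, 48 mm high. Origin: centre of its underside. Loose; not to be moved.
- tape_measure: Bystander: a grey tape measure standing on its edge, 33 x 72 x 66 mm. Origin: centre of its underside. Loose; not to be moved.
- nail_brush: Bystander: a white nail brush with blue bristles, 30 x 85 x 23 mm. Origin: centre of its underside. Loose; not to be moved.
- cream_pot: Bystander: a round pot of cream, 50 mm across, 28 mm high. Origin: centre of its underside. Loose; not to be moved.

How it is judged:
By the outcome, as a careful person would: the job done as asked, in the order asked, and still so for the second after the job is handed in, with the robot touching nothing.
It also fails if it takes over 64 s, if anything falls off the work surface, if the arm or the gripper's body presses on something with over 40 N, if the wrist force passes 120 N, or if a joint passes its speed limit or range.

### The arm

A 6-joint arm with a two-finger parallel gripper is mounted at the origin on a cart in front of the work surface, level with it; the furniture and walls round the work are solid. World frame = base frame: x ahead of the robot, y to its left, z up, the work surface at z = 0. Lengths are in m, angles in rad, forces in N, time in s.
With the tool pointing down it reaches from about 0.275 to 0.875 m from the base axis. Payload 12.5 kg.
Tool frame: the origin (TCP) lies on the centre line of the jaws, within the pads' length; the fingertips stand r.finger_overhang ahead of it and the grasp point (between the pads) lies 3 mm ahead of it (r.finger_overhang is the distance from the TCP to the fingertips, in m); z points along the fingers, y is the line along which they close (so a half turn about z gives the same grasp; the last joint's range is limited). The gripper opens to 85 mm and grips with 20 to 120 N. Pads are 22 mm wide; open, the fingers measure 114 mm over their backs; the gripper's body (76 mm by 85 mm) begins 54 mm behind the grasp point. The pads swing forward as they close: fully open they stand 13 mm farther back than shut.
Start: joints at [-1.296, 0.351, 1.652, -0, 1.139, -0.085], TCP at [0.194, -0.515, 0.253] pointing down, gripper open.
Joint ranges: [-2.75, 2.75], [-0.79, 2.1], [0.01, 2.65], [-1.57, 4.71], [0.07, 3.14], [-2.87, 2.87]. Speed limits (rad/s): [2.22, 2.22, 2.79, 3.14, 3.14, 3.14].

### API

Orientations are given as a unit quaternion [x, y, z, w].
In Python, from cell import r, optics gives the robot as it stands. The module is installed in compiled form; this text tells all that it offers. Calls block until the motion is done:
- r.move_to(position, orientation): joint-space move of the TCP to a pose.
- r.move_linear(position, rot=None, vel=0.15): straight line of the TCP; rot=None keeps the orientation; vel is the mean speed in m/s.
- r.set_joints(angles): joint-space move.
- r.set_gripper(opening, squeeze=None): opening from 0.0 (shut) to 1.0 (fully open); squeeze is the grip in N (None keeps the last); returns when the fingers have stopped.
- r.sleep(seconds).
- r.inverse_kinematics(position, orientation): joint angles nearest the present ones, or None.
- optics.get_image(name): name is "side" or "top" or "wrist"; returns a dict with "pixels" (420x560x3 uint8, red, green, blue), "depth" (420x560 float32, m along the optical axis (not along the pixel's ray), 0 where there is no reading), "fx", "fy", "cx", "cy" (pixels), "camera_from_world" (4x4, takes a point from world to camera coordinates); the wrist camera has in their place "mount" (4x4, takes a point from camera to tool coordinates, whose origin is the TCP and whose axes are the flange's). Camera axes: x right, y down, z forward; pixel columns grow to the right and rows downward; lengths in m; the calibration is good to about 2 mm. A picture is of the moment at which its call begins: read the wrist's pose just before it.
A pose or a line that the arm cannot do raises r.PlanningError and nothing moves.
- r.hand_in(): hands the job in; it is judged then, once.
Readings, each from a call of its own:
- r.current_t(): time.
- r.current_q(): joint angles.
- r.current_qvel(): joint speeds.
- r.current_effort(): joint torques, N m.
- r.current_tool_pos(): TCP position.
- r.current_ee_rot(): TCP orientation.
- r.current_contact_force(): force on the tool from outside, world axes, zero at the start.
- r.current_torque(): the same for the moment, N m.
- r.current_opening(): opening from 0.0 (shut) to 1.0 (fully open).
- r.current_finger_force(): force on a finger pad.
Only numpy, scipy, OpenCV 4.12 (cv2) and the standard library are available. Lean on these libraries where they do the work, as an engineer would, in place of code of your own. Each camera call takes 0.05 s, during which the arm holds its last target. There are 200 camera calls.

## Working session

There is one attempt and no reset: what is moved stays moved. The work goes in short steps, each a Python script; the robot and the scene stay as the last script left them, time stands still between calls to the robot, and variables do not carry over. Pictures are saved under pics/ and viewed, at most 10 in all, crops included, and the job is handed in when it is done.

```bash
mkdir -p pics; python3 - <<'E'
from cell import r, optics
import cv2, numpy as np, pickle
for n in ("side","top"):
    d=optics.get_image(n); pickle.dump(d,open(f"pics/{n}.pkl","wb"))
    cv2.imwrite(f"pics/{n}0.png",d["pixels"][:,:,::-1])
    print(n,d["fx"],d["cx"],d["cy"],np.round(np.linalg.inv(d["camera_from_world"]),3).tolist())
print(r.current_t(),r.finger_overhang,r.current_ee_rot(),r.current_contact_force())
E
```

```text
side 543.3609140886625 284.7277696000411 210.83238004876407 [[0.903, -0.285, 0.321, 0.015], [-0.429, -0.575, 0.696, -1.119], [-0.014, -0.767, -0.642, 1.252], [0.0, 0.0, 0.0, 1.0]]
top 480.74257063288474 285.3743807777054 201.15773985954456 [[-0.009, -0.991, 0.132, 0.426], [-1.0, 0.009, -0.0, 0.1], [-0.001, -0.132, -0.991, 1.357], [0.0, 0.0, 0.0, 1.0]]
0.1 0.022 [ 9.83861210e-01  1.78932557e-01 -4.45860584e-05 -5.08015221e-04] [-0.17606109 -0.79299462  0.47016101]
```

View pics/side0.png

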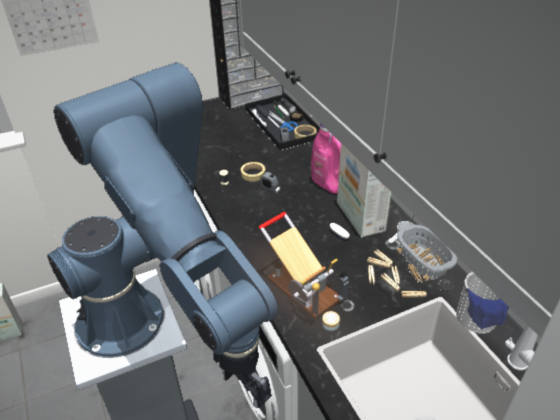

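View pics/top0.png

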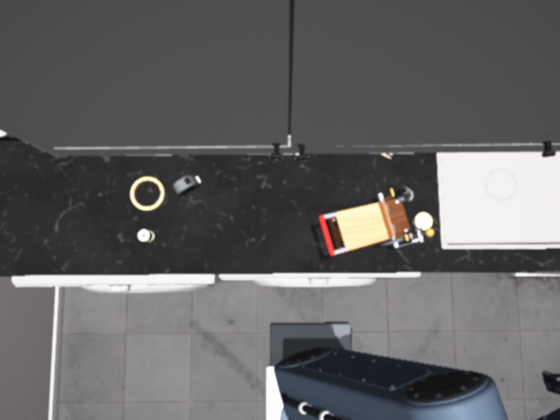

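The side view shows the red bar at about (273,220) and the hinge and ratchet at about (318,285). In the top view the bar is at about (326,235), the hinge at about (385,220), and the wooden board lies between them. Next I'll measure the bar and board from the depth image and both views.

```bash
cat > h.py <<'E'
import numpy as np, cv2, pickle
def world(d,m):
    v,u=np.nonzero(m&(d["depth"]>0)); z=d["depth"][v,u]
    p=np.c_[(u-d["cx"])/d["fx"]*z,(v-d["cy"])/d["fy"]*z,z]
    T=np.linalg.inv(d["camera_from_world"]); return p@T[:3,:3].T+T[:3,3]
def red(d):
    h=cv2.cvtColor(d["pixels"],cv2.COLOR_RGB2HSV); H,S,V=h[...,0],h[...,1],h[...,2]
    m=(((H<5)|(H>174))&(S>170)&(V>90))
    n,l,s,c=cv2.connectedComponentsWithStats(m.astype(np.uint8)); return l==1+np.argmax(s[1:,4])
def wood(d):
    h=cv2.cvtColor(d["pixels"],cv2.COLOR_RGB2HSV); H,S,V=h[...,0],h[...,1],h[...,2]
    m=((H>12)&(H<26)&(S>70)&(V>150)).astype(np.uint8)
    m=cv2.morphologyEx(m,cv2.MORPH_OPEN,np.ones((5,5)))
    n,l,s,c=cv2.connectedComponentsWithStats(m); return l==1+np.argmax(s[1:,4])
def rays(d,px):
    T=np.linalg.inv(d["camera_from_world"])
    return T[:3,3],T[:3,:3]@np.array([(px[0]-d["cx"])/d["fx"],(px[1]-d["cy"])/d["fy"],1])
def tri(a,b):
    A=np.zeros((3,3));y=np.zeros(3)
    for o,w in (a,b):
        w=w/np.linalg.norm(w);P=np.eye(3)-np.outer(w,w);A+=P;y+=P@o
    return np.linalg.solve(A,y)
E
python3 - <<'E'
from h import *
D={n:pickle.load(open(f"pics/{n}.pkl","rb")) for n in("side","top")}
c={}
for n,d in D.items():
    m=red(d);v,u=np.nonzero(m);R=cv2.minAreaRect(np.c_[u,v].astype(np.float32));c[n]=R[0]
    P=world(d,m);print(n,"red",m.sum(),R,np.median(P,0).round(4),np.ptp(P,0).round(3))
    w=wood(d);P=world(d,w);v,u=np.nonzero(w);R=cv2.minAreaRect(np.c_[u,v].astype(np.float32))
    q=np.median(P,0);P=P[np.linalg.norm(P-q,axis=1)<.11];q=P.mean(0)
    n_=np.linalg.svd(P-q,full_matrices=False)[2][2];n_*=np.sign(n_[2])
    print(" wood",w.sum(),R,q.round(4),"normal",n_.round(3),"tilt",np.arccos(n_[2]).round(3),"yaw",np.arctan2(-n_[1],-n_[0]).round(3))
print("tri",tri(rays(D["side"],c["side"]),rays(D["top"],c["top"])))
E
```

```text
side red 117 ((272.2461242675781, 219.93080139160156), (4.34121561050415, 30.016401290893555), 60.2551155090332) [0.4935 0.0042 0.1976] [0.161 0.232 0.205]
 wood 832 ((292.80767822265625, 257.9615173339844), (52.97386932373047, 22.46535873413086), 56.3099365234375) [ 0.5082 -0.1092  0.1227] normal [ 0.17  -0.499  0.85 ] tilt 0.556 yaw 1.899
top red 225 ((326.2752380371094, 234.91744995117188), (41.761226654052734, 6.321653842926025), 73.3007583618164) [4.993e-01 1.000e-04 1.939e-01] [0.117 0.052 0.207]Traceback (most recent call last):
  File "<stdin>", line 7, in <module>
  File "h.py", line 14, in wood
    n,l,s,c=cv2.connectedComponentsWithStats(m); return l==1+np.argmax(s[1:,4])
                                                             ~~~~~~~~~^^^^^^^^^
    return _wrapfunc(a, 'argmax', axis=axis, out=out, **kwds)
    return bound(*args, **kwds)
ValueError: attempt to get argmax of an empty sequence
```

```bash
python3 - <<'E'
from cell import r, optics
from h import *
p=np.array(r.current_tool_pos()); r.move_linear(p+[0,0,.12])
psi=.28; q=[np.cos(psi/2),np.sin(psi/2),0,0]
r.move_to([.50,-.06,.40],q)
tp=np.array(r.current_tool_pos()); tr=np.array(r.current_ee_rot())
d=optics.get_image("wrist"); d["tp"]=tp;d["tr"]=tr
from scipy.spatial.transform import Rotation as R
T=np.eye(4);T[:3,:3]=R.from_quat(tr).as_matrix();T[:3,3]=tp
d["camera_from_world"]=np.linalg.inv(T@d["mount"])
pickle.dump(d,open("pics/w1.pkl","wb"));cv2.imwrite("pics/w1.png",d["pixels"][:,:,::-1])
print(r.current_t(),tp,r.current_q(),np.round(d["mount"],3).tolist())
m=red(d);P=world(d,m);v,u=np.nonzero(m)
print(m.sum(),cv2.minAreaRect(np.c_[u,v].astype(np.float32)),np.median(P,0),np.percentile(P,[3,97],axis=0))
E
```

```text
3.0833 [ 0.49996495 -0.06065148  0.3998985 ] [-2.13235095e-01  1.49995113e-01  1.55223925e+00 -1.16725190e-04
  1.43954106e+00  1.07855703e+00] [[-0.001, -0.96, -0.281, 0.072], [1.0, -0.002, 0.001, -0.001], [-0.001, -0.281, 0.96, -0.121], [0.0, 0.0, 0.0, 1.0]]
995 ((225.0, 174.5), (93.17652130126953, 11.215692520141602), 87.39744567871094) [0.50002436 0.00494892 0.1957838 ] [[ 0.45328538 -0.00923389  0.19201189]
 [ 0.54172136  0.0190168   0.19766575]]
```

View pics/w1.png

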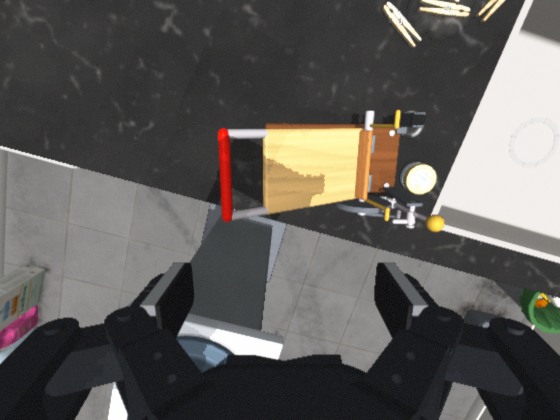

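The wrist view shows the red bar from (223,132) to (227,218), the board between columns 263 and 362, the hinge cylinder at about (369,120) and the pawl ball at about (436,223). Next I'll fit the bar line and board plane in 3D.

```bash
cat >> h.py <<'E'
def barfit(d):
    P=world(d,cv2.erode(red(d).astype(np.uint8),np.ones((3,3)))>0); P=P[abs(P[:,2]-np.median(P[:,2]))<.008]
    c=P.mean(0); w=np.linalg.svd(P-c,full_matrices=False)[2][0]; w*=np.sign(w[0]); s=(P-c)@w
    return c+w*(s.min()+s.max())/2-[0,0,.005], w, np.ptp(s)
E
python3 - <<'E'
from h import *
d=pickle.load(open("pics/w1.pkl","rb"))
c,w,L=barfit(d); psi=np.arctan2(w[1],w[0]); print("bar",c,w,L,psi)
W=wood(d);P=world(d,W);P=P[np.linalg.norm(P-np.median(P,0),axis=1)<.1]
q=P.mean(0);n=np.linalg.svd(P-q,full_matrices=False)[2][2];n*=np.sign(n[2])
print("wood",W.sum(),q,n,np.arccos(n[2]),"psi",np.arctan2(n[0],-n[1]))
y=np.array([-np.sin(psi),np.cos(psi),0]);print("bar above board mid along y",(c-q)@y,(c-q)[2])
for a in(.406,.597):print(a,"z",.068+.22*np.sin(a),"hinge",(c-.22*np.cos(a)*y)[:2], c-.220*np.cos(a)*y)
pt=rays(d,(436,223)); print("ball@0.12",pt[0]+pt[1]*(.12-pt[0][2])/pt[1][2])
E
```

```text
bar [0.49730401 0.00419041 0.19095674] [ 9.64178824e-01  2.65251551e-01 -9.00021452e-04] 0.09751125379316755 0.2684649212641492
wood 5481 [ 0.51468185 -0.09922454  0.12826411] [ 0.10038906 -0.50137582  0.85938601] 0.5367286370553014 psi 0.19761397016705248
bar above board mid along y 0.1043200436108565 0.06269263050755333
0.406 z 0.15488628643318772 hinge [ 0.55091555 -0.19068539] [ 0.55091555 -0.19068539  0.19095674]
0.597 z 0.1916760644625199 hinge [ 0.54556541 -0.17123784] [ 0.54556541 -0.17123784  0.19095674]
ball@0.12 [ 0.49689113 -0.27848299  0.12      ]
```

```bash
cat >> h.py <<'E'
from scipy.spatial.transform import Rotation as R
def wrist(r,optics,name):
    tp=np.array(r.current_tool_pos());tr=np.array(r.current_ee_rot());d=optics.get_image("wrist")
    T=np.eye(4);T[:3,:3]=R.from_quat(tr).as_matrix();T[:3,3]=tp
    d["camera_from_world"]=np.linalg.inv(T@d["mount"]);cv2.imwrite(f"pics/{name}.png",d["pixels"][:,:,::-1])
    pickle.dump(d,open(f"pics/{name}.pkl","wb"));return d
def force(r,n=4):
    f=[]
    for _ in range(n): f.append(r.current_contact_force()); r.sleep(.01)
    return np.mean(f,0)
E
python3 - <<'E'
from cell import r, optics
from h import *
psi=.26; q=[np.cos(psi/2),np.sin(psi/2),0,0]
r.set_gripper(.45,squeeze=25)
r.move_to([.493,.004,.275],q)
d=wrist(r,optics,"w2"); print(r.current_t(),r.current_tool_pos())
c,w,L=barfit(d); print(c,w,L,np.arctan2(w[1],w[0]))
print(force(r),force(r))
E
```

```text
4.275 [0.4940798  0.00340228 0.27677523]
[0.49736291 0.00506363 0.19098238] [ 0.96435107  0.26461433 -0.00250452] 0.09777403651990393 0.26780483856611614
[-0.026479   -0.24915196  0.08124484] [-0.02128799 -0.26106904 -0.19243682]
```

View pics/w2.png

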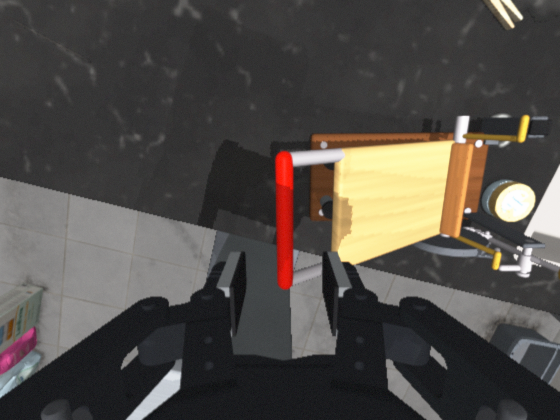

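The closer view agrees with the first fit: bar from (284,157) to (285,285), between the finger planes, yaw 0.267, and its height matches the third notch. Next I'll grasp it and relax the side force.

```bash
cat > arm.py <<'E'
from cell import r, optics
from h import *
psi=.267; Q=[np.cos(psi/2),np.sin(psi/2),0,0]
X=np.array([np.cos(psi),np.sin(psi),0]);Y=np.array([-np.sin(psi),np.cos(psi),0]);Z=np.array([0,0,1.])
C0=np.array([.4973,.0048,.1917]); H=C0-.22*(np.cos(.597)*Y+np.sin(.597)*Z)
F0=np.array([0,-.25,0]); G=np.array([0,0,.003])
def rad(a): return np.cos(a)*Y+np.sin(a)*Z
def tan(a): return -np.sin(a)*Y+np.cos(a)*Z
def ang():
    v=np.array(r.current_tool_pos())-G-H; return np.arctan2(v@Z,v@Y)
def forces(a,n=3):
    f=force(r,n)-F0; return np.array([f@tan(a),f@rad(a),f@X])
def go(a,dr=0,dx=0,vel=.1): r.move_linear(H+(.22+dr)*rad(a)+dx*X+G,vel=vel)
E
python3 - <<'E'
from arm import *
r.move_linear(C0+G+[0,0,.03],rot=Q); print(force(r))
r.move_linear(C0+G,vel=.06); print(r.current_t(),forces(.597))
r.set_gripper(0,squeeze=25); r.sleep(.1)
print(r.current_t(),r.current_opening(),r.current_finger_force(),forces(.597),r.current_tool_pos()-C0-G)
dr=0
for a in(.602,.608,.615,.623,.632):
    t=r.current_t();go(a,dr);f=forces(a);print(round(r.current_t()-t,3),a,f.round(2),round(ang(),4),round(dr,4))
    dr+=np.clip(f[1]*.0001,-.001,.001)
E
```

```text
[ 0.18379431 -0.19095689  0.12326267]
5.5083 [-0.42644559 -0.1249186  -0.20349675]
5.9833 0.13201276375272844 25.679459273815155 [ 1.02718212 -3.73703151  1.02972549] [ 1.54043805e-04 -1.72248475e-04  6.77929238e-05]
0.275 0.602 [-0.94 -5.07  2.03] 0.6023 0
0.275 0.608 [-1.86  1.65  2.83] 0.6076 -0.0005
0.275 0.615 [-1.43  2.21  3.33] 0.615 -0.0003
0.275 0.623 [-1.87  0.83  3.21] 0.6232 -0.0001
0.275 0.632 [-2.33  0.11  3.61] 0.6321 -0.0
```

```bash
python3 - <<'E'
from arm import *
dr=dx=0; a=.632; log=[]
def step(da,vel=.1):
    global a,dr,dx
    a+=da; go(a,dr,dx,vel); f=forces(a,3)
    dr+=np.clip(f[1]*.0001,-.001,.001); dx+=np.clip(f[2]*.0001,-.0005,.0005); return f
while a<.975:
    f=step(.034); print(round(a,3),round(ang(),3),f.round(1),end=' | ')
    if f[0]<-8 or np.abs(f).max()>20: raise SystemExit("odd")
base=f[0]; print("\nfine, t",r.current_t())
da=.008
while a<1.41:
    f=step(da); ex=base-f[0]; print(round(a,3),f.round(1),round(ex,1),end=' | ')
    if ex>7.2: break
    if ex>1.8: da=.0025 if ex<5 else .0015
    else: da=.008; base=.8*base+.2*f[0]
r.sleep(.6); print("\nheld",r.current_t(),a,ang(),forces(a,5),dr,dx)
d=optics.get_image("side");P=d["pixels"][190:330,230:380,::-1];cv2.imwrite("pics/s1.png",cv2.resize(P,None,fx=4,fy=4))
np.save("st.npy",[a,dr,dx])
E
```

```text
0.666 0.666 [-2.1  2.4  3.6] | 0.7 0.698 [-2.3  2.7  1.5] | 0.734 0.732 [-2.   3.5  0.2] | 0.768 0.766 [-1.6  1.6 -1. ] | 0.802 0.801 [-1.7  2.2 -1.8] | 0.836 0.835 [-2.4  1.  -0.4] | 0.87 0.869 [-1.7  1.9 -0.4] | 0.904 0.903 [-1.8  3.9  0.2] | 0.938 0.938 [-1.7  2.7  1. ] | 0.972 0.971 [-1.9  2.   0.1] | 1.006 1.006 [-1.3  2.7  0.4] | 
fine, t 10.4083
1.014 [-1.6 -0.1  0.9] 0.3 | 1.022 [-1.2 -0.7  0.4] -0.1 | 1.03 [-1.8  0.4 -1.1] 0.5 | 1.038 [-2.   1.7 -1.3] 0.6 | 1.046 [-1.9 -1.   0.6] 0.4 | 1.054 [-1.4 -0.1 -0.2] -0.2 | 1.062 [-1.2  2.7 -0.6] -0.3 | 1.07 [-2.3 -0.4  1.4] 0.8 | 1.078 [-1.2  2.1  0.6] -0.5 | 1.086 [-1.5 -0.1 -0.1] -0.1 | 1.094 [-1.3  0.3  0.2] -0.2 | 1.102 [-1.9  1.7 -1.2] 0.4 | 1.11 [-1.4 -0.6  0.7] -0.2 | 1.118 [-1.9  0.1  0.3] 0.3 | 1.126 [-1.4  1.6 -1.2] -0.2 | 1.134 [-1.9  0.   1.2] 0.3 | 1.142 [-1.7  2.4 -0.5] 0.1 | 1.15 [-1.9 -0.1  0.3] 0.3 | 1.158 [-1.6 -0.5  1. ] -0.0 | 1.166 [-1.5  1.4 -0.9] -0.1 | 1.174 [-1.9  1.1  0. ] 0.3 | 1.182 [-1.7  1.  -0.5] -0.0 | 1.19 [-1.5 -0.4  0.4] -0.2 | 1.198 [-2.   0.3  0.5] 0.3 | 1.206 [-1.7  2.  -0.3] -0.0 | 1.214 [-1.2 -0.   0.8] -0.5 | 1.222 [-1.6  0.6 -0.6] -0.0 | 1.23 [-1.8  1.1 -0.1] 0.2 | 1.238 [-1.3 -0.   0.1] -0.4 | 1.246 [-2.   1.6  0.1] 0.4 | 1.254 [-3.5  1.8  0.2] 1.9 | 1.257 [-4.1 -1.1  0.3] 2.5 | 1.259 [-4.9 -0.8 -0. ] 3.2 | 1.262 [-5.5  0.8 -0.4] 3.8 | 1.264 [-5.6  0.9 -0.6] 3.9 | 1.267 [-5.6  0.4 -0.1] 3.9 | 1.269 [-6.  -0.2  0.3] 4.4 | 1.272 [-6.7  0.8  0.2] 5.1 | 1.273 [-6.4  0.3  0.1] 4.8 | 1.276 [-7.4 -0.1  0. ] 5.7 | 1.277 [-7.2 -0.2  0.6] 5.5 | 1.279 [-8.4  0.9 -0.4] 6.7 | 1.28 [-7.5  0.1 -0.1] 5.9 | 1.282 [-8.4  0.3  0.3] 6.7 | 1.283 [-8.8  0.4 -0.1] 7.1 | 1.285 [-9.1 -0.1 -0.2] 7.4 | 
held 23.6583 1.2845000000000004 1.2816431184295756 [-8.31337538  0.07413554  0.34387905] 0.00487809557398422 0.0004617571711681919
```

View pics/s1.png

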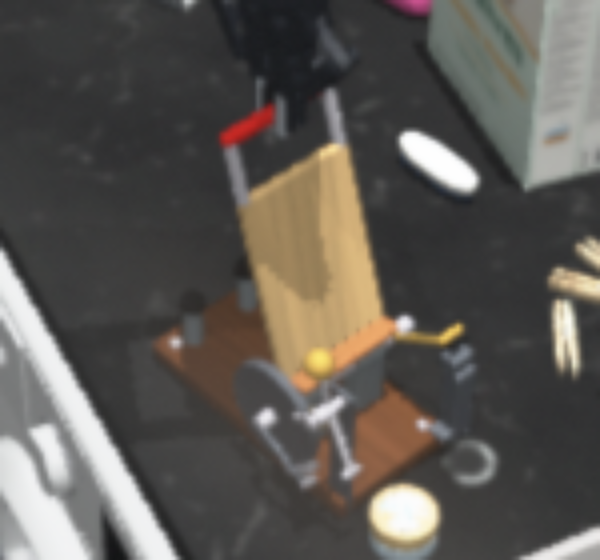

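The brass ball has moved from about (333,262) to about (309,280) in full-image pixels. It now leans to the handle side, so the pawl is thrown. Next I'll lower the board slowly, watching the force.

```bash
python3 - <<'E'
from arm import *
a,dr,dx=np.load("st.npy")
def step(da,vel=.1):
    global a,dr,dx
    a+=da; go(a,dr,dx,vel); f=forces(a,3)
    dr+=np.clip(f[1]*.00015,-.001,.001); dx+=np.clip(f[2]*.0001,-.0005,.0005); return f
while a>.075:
    f=step(-.03,.06); print(round(a,3),round(ang(),3),f.round(1),end=' | ')
    if f[0]>4 or np.abs(f).max()>20: print("odd"); break
else:
    print("\nfine",r.current_t(),dr,dx)
    while a>-.05:
        f=step(-.008,.05); print(round(a,3),round(ang(),3),f.round(1),end=' | ')
        if f[0]>2: break
r.sleep(.4); print("\nend",r.current_t(),a,ang(),forces(a,5),dr,dx)
d=optics.get_image("side");P=d["pixels"][190:330,230:380,::-1];cv2.imwrite("pics/s2.png",cv2.resize(P,None,fx=4,fy=4))
np.save("st.npy",[a,dr,dx])
E
```

```text
1.255 1.255 [-3.5 -3.7  0.6] | 1.225 1.225 [ 0.3  0.9 -2.8] | 1.195 1.194 [-0.1 -0.1 -0.4] | 1.165 1.164 [-0.2 -0.2  1.7] | 1.135 1.133 [-0.1  0.4  0.5] | 1.105 1.103 [-0.1 -0.8  0.5] | 1.075 1.073 [-0.3 -0.5  0. ] | 1.045 1.043 [-0.4  0.3 -0.8] | 1.015 1.014 [-0.2 -1.1  0.4] | 0.985 0.983 [-0.2  0.4 -0.6] | 0.955 0.954 [-0.2 -1.6  0.5] | 0.925 0.923 [-0.9 -0.7 -0.4] | 0.895 0.894 [-0.2  0.6 -0.4] | 0.864 0.864 [-0.2 -1.   0.8] | 0.834 0.833 [-0.1 -1.8  0.1] | 0.804 0.803 [-0.4 -1.5  0.3] | 0.774 0.773 [-1.1  0.7 -0. ] | 0.744 0.743 [-0.8 -0.2  0.3] | 0.714 0.714 [-0.4 -0.4 -0.4] | 0.684 0.684 [-0.5 -1.3 -0.1] | 0.654 0.653 [-0.6  1.  -1. ] | 0.624 0.625 [-0.1 -2.6 -0.3] | 0.594 0.594 [-0.5 -1.6  0.5] | 0.564 0.563 [-1.1  0.1  1.2] | 0.534 0.533 [-1.  -0.9  1. ] | 0.504 0.503 [-0.4 -1.3 -0.3] | 0.474 0.473 [-1.  -0.6 -0.7] | 0.444 0.444 [-0.6 -1.  -0.4] | 0.414 0.414 [-0.3 -1.4 -0. ] | 0.384 0.383 [-1.1 -1.3 -0.2] | 0.354 0.353 [-1.2 -1.2  0.5] | 0.324 0.324 [-1.  -1.7 -0. ] | 0.294 0.294 [-0.6 -1.1 -0.3] | 0.264 0.263 [-1.5 -1.9 -0.3] | 0.234 0.234 [-0.8 -1.4 -0. ] | 0.204 0.204 [-0.  -2.5  0.4] | 0.174 0.174 [-0.5 -1.7  0.9] | 0.144 0.143 [-0.8 -1.2  0.8] | 0.114 0.114 [-0.8 -2.3  0.9] | 0.084 0.083 [-1.1 -2.3  0. ] | 0.054 0.054 [-0.5 -0.9  0.3] | 
fine 35.375 -0.0010445189495492718 0.0007686590822824469
0.046 0.046 [-0.4 -0.2  0.2] | 0.038 0.042 [14.5  1.9 -4.7] | 
end 36.325 0.03849999999999952 0.04241605759263755 [14.18322119  1.83008764 -4.44791874] -0.0007883826326299727 0.00032163066876649796
```

View pics/s2.png

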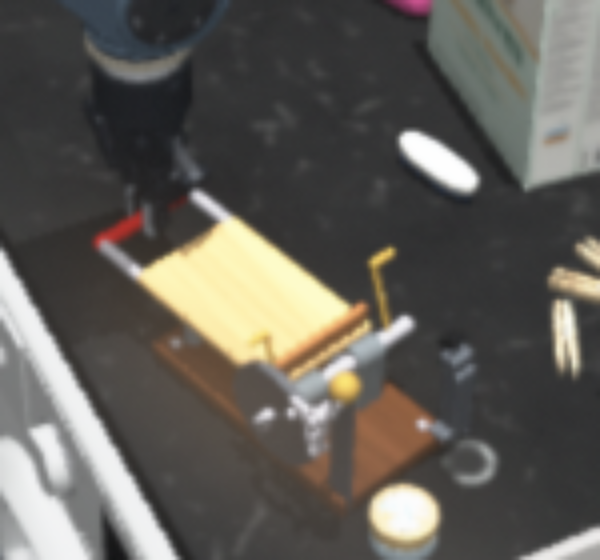

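The board looks flat, and the ball has moved from (309,280) to about (316,287). I'll compare that with its set position in the first picture and check the board's tilt before going on.

```bash
python3 - <<'E'
from arm import *
a,dr,dx=np.load("st.npy")
a+=.008; go(a,dr,dx,.05); print("eased",r.current_t(),a,ang(),forces(a,4))
d=optics.get_image("side"); d0=pickle.load(open("pics/side.pkl","rb"))
s1=cv2.imread("pics/s1.png")
def balls(img):
    h=cv2.cvtColor(img,cv2.COLOR_BGR2HSV);m=((h[...,0]>17)&(h[...,0]<26)&(h[...,1]>200)&(h[...,2]>150)).astype(np.uint8)
    n,l,s,c=cv2.connectedComponentsWithStats(m);return [(c[i].round(0).tolist(),int(s[i,4])) for i in range(1,n) if s[i,4]>60]
up=lambda d:cv2.resize(d["pixels"][190:330,230:380,::-1],None,fx=4,fy=4)
print("start",balls(up(d0)));print("thrown",balls(s1));print("now",balls(up(d)))
W=wood(d);P=world(d,W);P=P[np.linalg.norm(P-np.median(P,0),axis=1)<.09];q=np.median(P,0)
for _ in range(3):
    n=np.linalg.svd(P-P.mean(0),full_matrices=False)[2][2];e=(P-P.mean(0))@n;P=P[abs(e)<.006]
n*=np.sign(n[2]);print("tilt",np.arctan2(-n@Y,n[2]),q)
m=red(d);print("red",np.median(world(d,m),0))
cv2.imwrite("pics/s3.png",np.hstack([up(d0)[200:500,100:500],up(d)[200:500,100:500]]))
E
```

```text
eased 36.6667 0.04649999999999952 0.04707717181408186 [-1.27435635 -1.10589308  3.09912488]
start []
thrown []
now []
tilt -0.3335426517779956 [ 0.48198699 -0.11822438  0.07741594]
red [0.45912894 0.03362479 0.07634001]
```

View pics/s3.png

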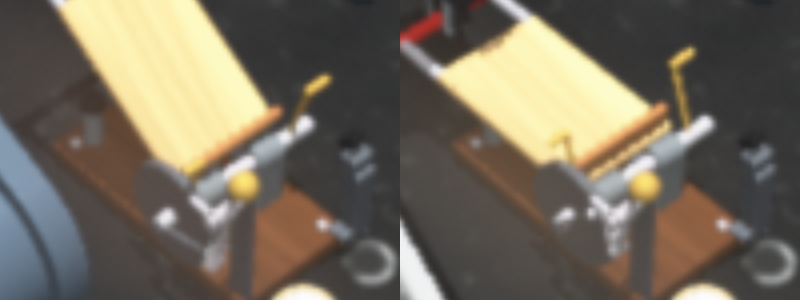

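Left is the start and right is now. The ball is at the same spot in both (about (244,185) in each crop), so the pawl is set again. The bar's top at z=0.076 means the board is flat, with my angle reading about 0.04 high because the bar slid a little in the fingers. Next I'll raise to a true angle of about 0.32, let the pawl drop in and lower onto the first notch.

```bash
python3 - <<'E'
from arm import *
a,dr,dx=np.load("st.npy"); a+=.008
def step(da,vel=.1):
    global a,dr,dx
    a+=da; go(a,dr,dx,vel); f=forces(a,3)
    dr+=np.clip(f[1]*.00015,-.001,.001); dx+=np.clip(f[2]*.0001,-.0005,.0005); return f
while a<.355:
    f=step(.03); print(round(a,3),round(ang(),3),f.round(1),end=' | ')
    if f[0]<-8: raise SystemExit("odd")
r.sleep(.3)
P=world(optics.get_image("side"),red(optics.get_image("side")));z=np.median(P[:,2])
print("\nbar z",z-.006,"true a",np.arcsin((z-.006-.068)/.22),r.current_t())
while a>.29: f=step(-.015,.06); print(round(a,3),f.round(1),end=' | ')
while a>.2:
    f=step(-.004,.05); print(round(a,3),round(ang(),3),f.round(1),end=' | ')
    if f[0]>1.5: break
r.sleep(.2); print("\nend",r.current_t(),ang(),forces(a,5))
P=world(optics.get_image("side"),red(optics.get_image("side")));z=np.median(P[:,2]);print("true a",np.arcsin((z-.006-.068)/.22))
np.save("st.npy",[a,dr,dx])
E
```

```text
0.076 0.076 [-1.7  2.   4.5] | 0.106 0.105 [-2.7  2.2  3.7] | 0.136 0.135 [-2.7  2.8  1.5] | 0.166 0.166 [-2.4  1.9 -1.4] | 0.196 0.197 [-2.3  2.7 -2. ] | 0.226 0.227 [-2.4  2.6 -1.7] | 0.256 0.258 [-2.   3.4 -1.4] | 0.286 0.288 [-2.4  0.9 -1.1] | 0.316 0.317 [-2.7  3.3  0.8] | 0.346 0.347 [-1.8  2.3  1.6] | 0.376 0.376 [-1.7  2.6  1.3] | 
bar z 0.1397081261386346 true a 0.3320122321620019 40.175
0.361 [-1.8 -4.7  0.1] | 0.346 [-1.4 -1.4 -0.2] | 0.331 [-1.4 -1.1 -0.3] | 0.316 [-0.7 -0.8 -0.4] | 0.301 [-1.3 -1.  -0.2] | 0.286 [-0.6 -1.8 -0.8] | 0.282 0.283 [-0.8  1.4  0.7] | 0.278 0.279 [-0.6 -1.1  0.1] | 0.274 0.274 [-0.4 -0.   0. ] | 0.27 0.27 [-1.3  0.2 -0.1] | 0.266 0.266 [-1.1 -0.5  0.5] | 0.262 0.262 [ 0.3  0.2 -0.1] | 0.258 0.259 [ 1.6 -0.9 -0.5] | 
end 43.95 0.25874435048143 [ 1.70400902 -1.8726679  -0.35361767]
true a 0.21231533522960508
```

The board now rests on the first notch (true angle about 0.21, load off the fingers). Next I'll release, retreat and check.

```bash
python3 - <<'E'
from arm import *
r.set_gripper(.4); print(r.current_t(),r.current_opening(),forces(.215))
p=np.array(r.current_tool_pos()); r.move_linear(p+[0,0,.05],vel=.08); r.move_linear(p+[0,0,.18],vel=.2)
r.sleep(.3); d=optics.get_image("side");z=np.median(world(d,red(d))[:,2]);print(r.current_t(),"true a",np.arcsin((z-.074)/.22),force(r))
cv2.imwrite("pics/s4.png",cv2.resize(d["pixels"][150:350,200:440,::-1],None,fx=3,fy=3))
E
```

```text
44.4417 0.4024257637757875 [ 0.54844406  0.58806485 -0.13342679]
46.3917 true a 0.21119227262538623 [ 0.31799744 -0.07287553 -0.28680293]
```

View pics/s4.png

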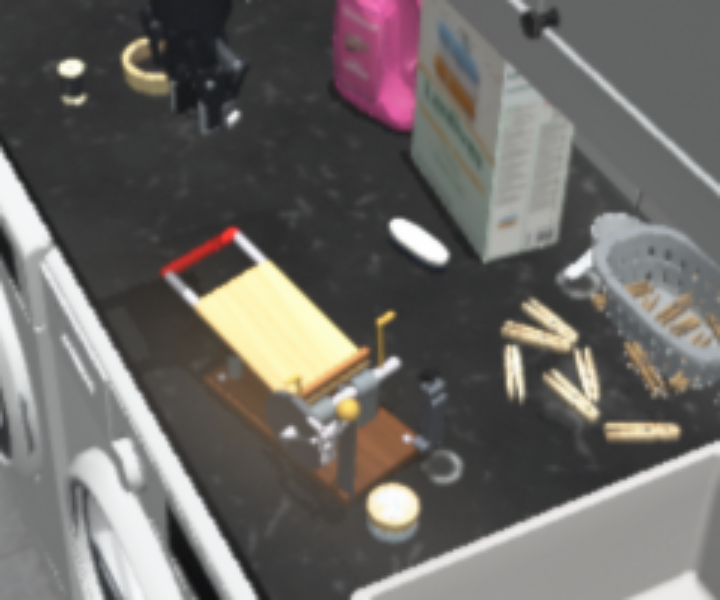

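The bar (165–235, 230–270) is free and the gripper is clear above it. The board rests at about 0.21 rad with the pawl ball at its set position (347,408), and the bystanders in view look undisturbed.

```bash
python3 -c "
from cell import r
print(r.hand_in())"
```

```text
the job is handed in; nothing more can be done
None
```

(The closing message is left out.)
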